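# Set the bench shaker to its fast speed and start it

## Task

Set the bench shaker to fast and start it: with a fingertip push the orange speed lever along its slot, past the middle (slow) notch, until it clicks into the last (fast) notch and stays there, without straining it hard against the end of the slot. Only then press the green start button right down and let it come back up. Do not press the red stop button or pick up anything, and leave the two glass bottles on the shaker's tray and the small brown bottle beside it standing where they are.

Things in the scene. Friction and masses are not known exactly. Their poses are not given: they have to be found in the camera images.
- shaker: White bench shaker, 240 x 280 mm (x, y), fixed. Origin: centre of its underside on the bench; z up, x from the control strip to the tray. Strip (78 mm wide, top 54 mm up) along x=-74 mm carries on that line the lever slot (y=+103 to +17 mm), green button (y=-45) and red button (y=-105). Aluminium tray at x=-24 to +116 mm: mat 70 mm, rim 78 mm above the bench.
- speed_lever (a joint): Lever travel in m, growing to the shaker's -y (towards the buttons). Notches: 0 off (one black dot), 0.030 slow (two dots), 0.060 fast (three dots); end stop 0.063. A sprung detent has crests at about 0.015 and 0.045; past a crest the lever snaps ahead of the finger into the next notch. Leaving a notch takes about 7 N. It starts in off.
- lever_cap (a point): Centre of the lever's orange cap, 30 mm (shaker's x) x 14 mm (y, the pushing direction) x 24 mm high; it moves with the lever. It is 92 mm above the bench, the cap spans 26 to 50 mm above the control strip, and below it is a steel stem 10 mm (x) x 6 mm (y).
- start_button_top (a point): Centre of the top face of the green start button (radius 14 mm, in a black housing), moves with it; pressed straight down.
- start_button (a joint): Travel of the green start button in m: 0 up, 0.006 fully down; spring return, about 5 N fully down.
- stop_button_top (a point): Centre of the top face of the red stop button, same size, 60 mm further along the shaker's -y than the green one. Not to be pressed.
- stop_button (a joint): Travel of the red stop button in m: 0 up, 0.006 fully down.
- jar_a: Wide clear glass weighing bottle with knobbed lid, 43 mm across, 53 mm high, loose on the shaker's tray. Origin: centre of its underside, z up.
- jar_b: Narrow clear glass weighing bottle with knobbed lid, 37 mm across, 58 mm high, loose on the shaker's tray. Origin: centre of its underside, z up.
- indicator: Small brown bottle with black cap, 35 mm across, 72 mm high, loose on the bench on the shaker's -y side, near the red button. Origin: centre of its underside, z up.
Not all that is in view belongs to the job. Of the things that look like the indicator, take the one that is farthest to the robot's right at the start. What is shaped like the jar_a but blue or yellow is not meant.

How it is judged:
By the outcome, as a careful person would: the job done as asked, in the order asked, and still so for the second after the job is handed in, with the robot touching nothing.
It also fails if it takes over 43 s, if anything falls off the work surface, if the arm or the gripper's body presses on something with over 40 N, if the wrist force passes 120 N, or if a joint passes its speed limit or range.

## Robot

A 6-joint arm with a two-finger parallel gripper is mounted at the origin on a cart in front of the work surface, level with it; the furniture and walls round the work are solid. World frame = base frame: x ahead of the robot, y to its left, z up, the work surface at z = 0. Lengths are in m, angles in degrees, forces in N, time in s.
With the tool pointing down it reaches from about 0.4 to 0.825 m from the base axis. Payload 7 kg.
Tool frame: the origin (TCP) lies between the finger pads; the fingertips stand 19 mm ahead of it and the grasp point (between the pads) is the TCP; z points along the fingers, y is the line along which they close (so a half turn about z gives the same grasp; the last joint's range is limited). The gripper opens to 88 mm and grips with 3 to 60 N. Pads are 19 mm wide; open, the fingers measure 130 mm over their backs; the gripper's body (78 mm by 193 mm) begins 47 mm behind the grasp point.
Start: joints at [80.334, 20.546, 0.682, 0, -70.136, -16.507], TCP at [0.298, 0.606, 0.246] pointing down, gripper open.
Joint ranges: [-176.03, 176.03], [-82.01, 121.73], [-58.28, 71.71], [-173.87, 95.51], [-174.79, -0.11], [-173.66, 173.66]. Speed limits (degrees/s): [136.94, 136.94, 172.46, 180, 180, 180].

## Interface

Orientations are given as [roll, pitch, yaw] about the fixed x, y, z axes, in that order (R = Rz(yaw) Ry(pitch) Rx(roll)).
In Python, from plant import get_obs, snapshot, close_job, spot_in, spot_point gives the robot as it stands.
- The arm moves only by the tool play_rows, never from a script. Its argument "plan" is a list of rows, each a list of 6 numbers: the shift along the tool's x, y, z in cm, then the turn, a rotation vector about the tool's x, y, z in degrees. A call has 1 to 20 rows; each row shifts and turns the commanded pose from where the row before left it, along the tool's axes as they then stand; what a row does not reach is not made up. A row lasts 1/12 s, in which the tool goes at most 41.7 mm and 7.16 degrees, less where a joint would pass 70% of its speed; a pose out of reach is approached as far as the arm can. A call is refused whole if a number of a shift passes 4.17 or a number of a turn 7.16, either way. A call with a gripper value outside its range is refused whole. "grip" is the finger opening in cm, from 0 to 8.76, set as the call begins (left out, the last holds). The fingers move at their own pace and stop on an object; the grip force is fixed at half the most. Time passes only in rows, so rows that do not move let the fingers close. It gives the time, the measured TCP pose, the force, the opening and the grip force at its end, in the units of the state.
- get_obs(): the state, without advancing time (a new reading comes with each control period).
- snapshot(name): name is "side" or "top"; returns a dict with "frame" (384x512x3 uint8, red, green, blue), "fx", "fy", "cx", "cy" (pixels), "k1" (the pictures are not rectified: a ray, as slopes to the right and down, at radius r is drawn at 1 + k1 r^2 times it, then the intrinsics apply), "position" and "attitude" of the camera in the world. Camera axes: x right, y down, z forward; pixel columns grow to the right and rows downward; lengths in m; the calibration is good to about 2 mm. A picture is of the moment at which its call begins. There is no depth.
- close_job(): hands the job in; it is judged then, once.
Trained networks look in the newest picture that a camera, given by its name, has taken for a name from the list of things; names that differ only in an ending like _2 or _b are one class to them, and where a whole thing is asked for, a point or a joint stands for the part that bears it (a point fixed in the world has none). Each returns a list of dicts, best first, with "score" (0 to 1); they miss things now and then, are a little off and sometimes report something else, mostly with a low value. They report only what shows in the picture. A call takes as long as a camera call. They do not tell look-alikes from the thing itself.
- spot_in(camera, thing): "position" ([x, y, z] in m, in world coordinates, good to about 4 mm: the middle of the surface that is visible of it).
- spot_point(camera, thing): "position" ([x, y, z] in m, in world coordinates, good to about 4 mm: a listed point, or the origin of a listed thing).
The state is a dict: "clock": time; "joint_pos": joint angles; "qvel": joint speeds; "tau": joint torques, N m; "tool_pos": TCP position; "orientation": TCP orientation; "force": force on the tool from outside, world axes, zero at the start; "moment": the same for the moment, N m; "opening": finger opening in m; "gripper_force": force on a finger pad.
Only numpy, scipy, OpenCV 4.12 (cv2) and the standard library are available. Lean on these libraries where they do the work, as an engineer would, in place of code of your own. Each camera call takes 0.05 s, during which the arm holds its last target. There are 200 camera calls.

## Working session

There is one attempt and no reset: what is moved stays moved. The work goes in short steps, Python scripts to look and compute and a tool call to move; the robot and the scene stay as the last step left them, time stands still between calls to the robot, and variables do not carry over. Pictures are saved under pics/ and viewed, at most 10 in all, crops included, and the job is handed in when it is done.

Besides the shell and the picture viewer there is one more tool, called after "Call:" by a JSON object that holds its "method" and its "body". play_rows: Moves the arm, as the interface text tells. Its arguments: {"type":"object","properties":{"plan":{"type":"array","items":{"type":"array","items":{"type":"number"}}},"grip":{"type":"number"}},"required":["plan"]}

```bash
mkdir -p pics; python3 - <<'E'
from plant import *
import cv2
s=get_obs();print(s)
for c in("side","top"):
    d=snapshot(c);cv2.imwrite(f"pics/{c}0.png",d["frame"][:,:,::-1])
    print(c,{k:v for k,v in d.items() if k!="frame"})
    for n in("shaker","lever_cap","start_button_top","stop_button_top","jar_a","jar_b","indicator"):
        print(n,[(r["position"],r["score"]) for r in spot_point(c,n)][:4])
E
```

```text
{'clock': 0.0, 'joint_pos': array([ 8.03348904e+01,  2.05923639e+01,  6.34293301e-01, -2.04365106e-02,
       -7.01365940e+01, -1.65085081e+01]), 'qvel': array([-0.00523578,  0.03810167, -0.02739509, -0.04749416,  0.01067243,
        0.0146036 ]), 'tau': array([-5.39185075e-04, -5.82718170e+01,  2.93048036e+01,  6.99754804e+00,
        7.03870930e-03, -1.48589302e-04]), 'tool_pos': array([0.29753837, 0.60537303, 0.24461514]), 'orientation': array([ 1.79903778e+02, -8.48270030e-03, -2.61805704e+01]), 'force': array([-0.49149002,  0.07079011,  1.15179331]), 'moment': array([ 0.02595118, -0.00066917, -0.00439006]), 'gripper_force': 0.0, 'opening': 0.08781174869290825}
side {'fx': 435.84841605853285, 'fy': 435.84841605853285, 'cx': 251.39780467821726, 'cy': 193.03996147418815, 'k1': -0.11700019208372676, 'position': array([ 0.45571798, -0.94812141,  0.62254211]), 'attitude': array([-126.95613675,    0.57799459,  -11.17620661])}
shaker [([0.5101, -0.2495, 0.004], 0.76)]
lever_cap [([0.5578, -0.2212, 0.0697], 0.74), ([0.4562, -0.1418, 0.0924], 0.63)]
start_button_top [([0.426, -0.2622, 0.0
[... 773 characters left out ...]
,    1.00151177,  -89.89314939])}
shaker [([0.5077, -0.2459, 0.0011], 0.85)]
lever_cap [([0.4436, -0.4204, 0.0004], 0.74), ([0.4626, -0.141, 0.093], 0.49)]
start_button_top [([0.4283, -0.2686, 0.0759], 0.61)]
stop_button_top [([0.5409, -0.3186, 0.0695], 0.75), ([0.4127, -0.3279, 0.076], 0.44)]
jar_a [([0.5538, -0.2151, 0.0702], 0.85), ([0.6286, -0.4747, 0.0014], 0.6), ([0.5395, -0.3159, 0.0693], 0.54), ([0.732, -0.1474, -0.0016], 0.48)]
jar_b [([0.5538, -0.2151, 0.0702], 0.85), ([0.6286, -0.4747, 0.0014], 0.6), ([0.5395, -0.3159, 0.0693], 0.54), ([0.732, -0.1474, -0.0016], 0.48)]
indicator [([0.7094, -0.2512, 0.0007], 0.54), ([0.4461, -0.4223, 0.0], 0.51), ([0.7249, -0.3462, -0.0011], 0.47)]
```

View pics/side0.png

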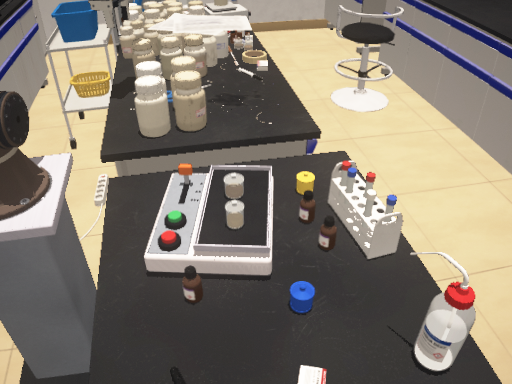

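View pics/top0.png

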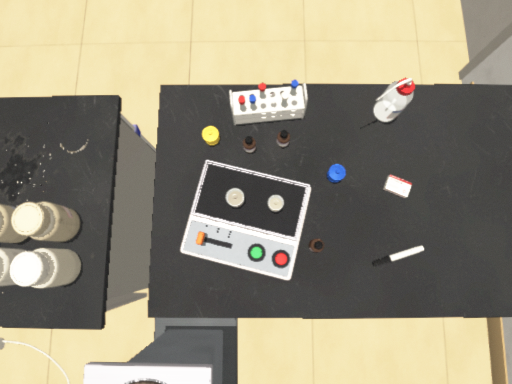

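The side view shows the orange lever cap at (185,170), the green button at (176,217) and the red one at (169,238). In the top view they are at (200,238), (257,252) and (281,259). The two tray jars are at (235,197) and (276,203). The bottle beside the red button, at (317,244), is the robot's rightmost brown one, so it is the indicator. The other brown bottles at (249,144) and (283,138) and the blue and yellow jars are distractors. Next I refine the positions using colour.

```bash
cat > h.py <<'E'
from plant import *
import cv2, numpy as np
from scipy.spatial.transform import Rotation as R
def rays(d,px):
    K=np.array([[d["fx"],0,d["cx"]],[0,d["fy"],d["cy"]],[0,0,1]])
    n=cv2.undistortPoints(np.float64(px).reshape(-1,1,2),K,np.array([d["k1"],0,0,0.]))[:,0]
    return np.c_[n,np.ones(len(n))]@R.from_euler("xyz",d["attitude"],degrees=True).as_matrix().T
def onz(d,px,z):
    v=rays(d,px); p=d["position"]; return p+v*((z-p[2])/v[:,2])[:,None]
def blob(d,lo,hi,box):
    x0,y0,x1,y1=box
    m=cv2.inRange(cv2.cvtColor(d["frame"],cv2.COLOR_RGB2HSV),lo,hi); k=np.zeros_like(m);k[y0:y1,x0:x1]=m[y0:y1,x0:x1]
    n,_,st,c=cv2.connectedComponentsWithStats(k); i=1+st[1:,4].argmax(); return c[i],st[i]
C=dict(cap=((5,150,90),(20,255,255)),green=((45,120,50),(85,255,255)),red=((0,150,80),(4,255,255)))
B=dict(side=(140,150,230,260),top=(180,150,300,280))
E
python3 - <<'E'
from h import *
P={}
for c in("side","top"):
    d=snapshot(c)
    for n,(lo,hi) in C.items():
        px,st=blob(d,lo,hi,B[c]); P[c,n]=(d,px)
        print(c,n,px.round(1),st,[onz(d,px,z).round(4)[0,:2] for z in (.07,.092,.104)])
for n in C:
    (a,pa),(b,pb)=P["side",n],P["top",n]; u,v=rays(a,pa)[0],rays(b,pb)[0]
    t=np.linalg.lstsq(np.c_[u,-v],b["position"]-a["position"],rcond=None)[0]
    print(n,(a["position"]+u*t[0]).round(4),(b["position"]+v*t[1]).round(4))
d=snapshot("top");cv2.imwrite("pics/crop.png",cv2.resize(d["frame"][150:290,170:340,::-1],None,fx=4,fy=4,interpolation=2))
E
```

```text
side cap [184.9 168.6] [178 164  15  11 136] [array([ 0.4615, -0.1037]), array([ 0.4613, -0.1373]), array([ 0.4612, -0.1557])]
side green [174.3 216. ] [168 211  13  11 116] [array([ 0.4283, -0.2693]), array([ 0.4294, -0.2963]), array([ 0.43  , -0.3111])]
side red [168.3 236.9] [161 231  15  13 152] [array([ 0.4136, -0.3285]), array([ 0.4153, -0.3532]), array([ 0.4162, -0.3667])]
top cap [200.1 237.8] [197 232   7  12  63] [array([ 0.4612, -0.139 ]), array([ 0.4602, -0.1428]), array([ 0.4597, -0.1448])]
top green [256.  252.2] [251 247  11  12 106] [array([ 0.4276, -0.2733]), array([ 0.4274, -0.2736]), array([ 0.4273, -0.2738])]
top red [280.6 258.5] [275 253  12  12 117] [array([ 0.4128, -0.3317]), array([ 0.4131, -0.3304]), array([ 0.4132, -0.3298])]
cap [ 0.4612 -0.1434  0.096 ] [ 0.46   -0.1434  0.0959]
green [ 0.4284 -0.2733  0.0733] [ 0.4275 -0.2734  0.0733]
red [ 0.4138 -0.3315  0.0726] [ 0.4128 -0.3315  0.0726]
```

View pics/crop.png

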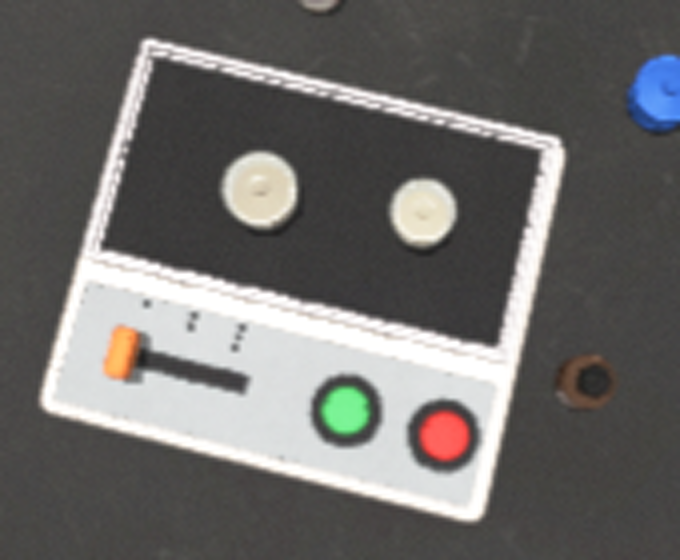

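The crop shows the cap at (122,352), at the one-dot end of the slot, with the three dots at the green-button end. Green is at (347,410), red at (443,435) and the indicator at (587,380). The choice is clear: yaw is about -14°, so tool +y becomes the push direction. I'll raise, turn and swing over.

Call:
{"method": "play_rows", "body": {"plan": [[0,0,-4,0,0,0],[0,0,-4,0,0,-6.1],[0,0,-4,0,0,-6.1],[0,0,-4,0,0,0]], "grip": 0}}

```text
clock: 1.28
tool_pos: [0.2977, 0.6054, 0.4076]
orientation: [-180.0, -0.0, -13.6]
force: [0.4, 1.8, 0.6]
opening: 0.0663
gripper_force: 0.0
```

Call:
{"method": "play_rows", "body": {"plan": [[2.6,3.2,0,0,0,0],[2.6,3.2,0,0,0,0],[2.6,3.2,0,0,0,0],[2.6,3.2,0,0,0,0],[2.6,3.2,0,0,0,0],[2.6,3.2,0,0,0,0],[2.6,3.2,0,0,0,0],[2.6,3.2,0,0,0,0],[2.6,3.2,0,0,0,0],[1.2,3.9,0,0,0,0],[1.2,3.9,0,0,0,0],[1.2,3.9,0,0,0,0],[1.2,3.9,0,0,0,0],[1.2,3.9,0,0,0,0],[1.2,3.9,0,0,0,0],[1.2,3.9,0,0,0,0],[1.2,3.5,0,0,0,0],[0,0,0,0,0,0]]}}

```text
clock: 2.78
tool_pos: [0.4736, -0.0573, 0.4059]
orientation: [179.9, -0.0, -14.2]
force: [0.1, 0.2, -0.3]
opening: 0.0001
gripper_force: 0.0
```

Call:
{"method": "play_rows", "body": {"plan": [[0.8,3.4,0,0,0,0],[0,0,4,0,0,0],[0,0,4,0,0,0],[0,0,4,0,0,0],[0,0,4,0,0,0],[0,0,4,0,0,0],[0,0,4,0,0,0],[0,0,3.5,0,0,0],[0,0,2.7,0,0,0],[0,0,0,0,0,0],[0,0,0,0,0,0]]}}

```text
clock: 3.7
tool_pos: [0.4731, -0.0874, 0.1032]
orientation: [179.9, 0.1, -14.0]
force: [0.6, -0.0, 0.6]
opening: 0.0005
gripper_force: 0.0
```

```bash
python3 - <<'E'
from h import *
a=snapshot("side")["frame"][100:260,120:280,::-1];b=snapshot("top")["frame"][150:310,150:310,::-1]
cv2.imwrite("pics/p1.png",cv2.resize(np.hstack([a,b]),None,fx=2.5,fy=2.5,interpolation=2))
E
```

```text
(no output)
```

View pics/p1.png

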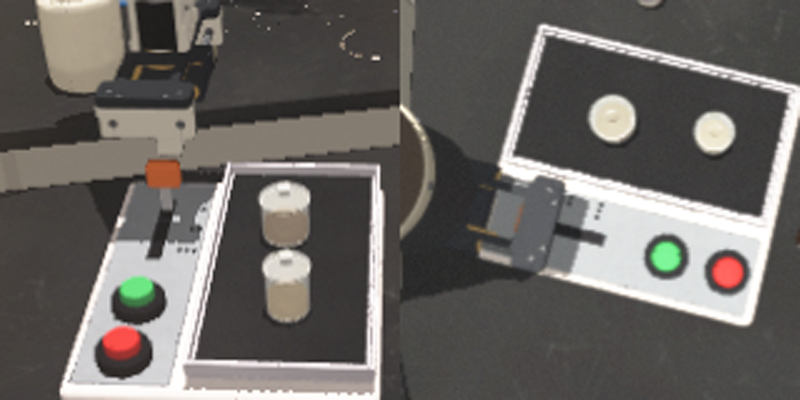

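The finger, at (165,140) in the side view, is centred behind the cap at (163,173). I'll advance to contact.

Call:
{"method": "play_rows", "body": {"plan": [[0,1.2,0,0,0,0],[0,1.2,0,0,0,0],[0,0.3,0,0,0,0],[0,0.2,0,0,0,0],[0,0,0,0,0,0]]}}

```text
clock: 4.22
tool_pos: [0.4666, -0.1161, 0.1042]
orientation: [-180.0, -0.1, -14.0]
force: [-0.6, 0.8, -0.3]
opening: 0.0003
gripper_force: 0.0
```

Call:
{"method": "play_rows", "body": {"plan": [[0,0.2,0,0,0,0],[0,0.2,0,0,0,0],[0,0,0,0,0,0]]}}

```text
clock: 4.47
tool_pos: [0.4659, -0.1192, 0.1038]
orientation: [-180.0, -0.0, -14.0]
force: [0.2, 1.8, 2.1]
opening: 0.0003
gripper_force: 0.7
```

Call:
{"method": "play_rows", "body": {"plan": [[0,0.2,0,0,0,0],[0,0.2,0,0,0,0],[0,0,0,0,0,0]]}}

```text
clock: 4.72
tool_pos: [0.465, -0.1229, 0.1037]
orientation: [-180.0, -0.0, -14.0]
force: [-1.6, 4.3, 2.8]
opening: 0.0006
gripper_force: 2.4
```

Call:
{"method": "play_rows", "body": {"plan": [[0,0.3,0,0,0,0],[0,0.3,0,0,0,0],[0,0,0,0,0,0]]}}

```text
clock: 4.97
tool_pos: [0.4636, -0.1289, 0.1037]
orientation: [-180.0, -0.0, -14.0]
force: [1.1, 3.4, 3.1]
opening: 0.0006
gripper_force: 2.0
```

Call:
{"method": "play_rows", "body": {"plan": [[0,0.3,0,0,0,0],[0,0.3,0,0,0,0],[0,0,0,0,0,0]]}}

```text
clock: 5.22
tool_pos: [0.4611, -0.1353, 0.1032]
orientation: [180.0, 0.1, -14.0]
force: [-0.1, 0.1, -0.4]
opening: 0.0003
gripper_force: 0.0
```

Call:
{"method": "play_rows", "body": {"plan": [[0,0.3,0,0,0,0],[0,0.3,0,0,0,0],[0,0,0,0,0,0]]}}

```text
clock: 5.47
tool_pos: [0.4599, -0.1411, 0.1034]
orientation: [180.0, 0.0, -14.0]
force: [-0.4, 0.6, -0.5]
opening: 0.0002
gripper_force: 0.0
```

The lever has snapped into slow. Continuing.

Call:
{"method": "play_rows", "body": {"plan": [[0,0.4,0,0,0,0],[0,0.4,0,0,0,0],[0,0.2,0,0,0,0],[0,0,0,0,0,0]]}}

```text
clock: 5.8
tool_pos: [0.4579, -0.1504, 0.1035]
orientation: [-180.0, -0.0, -14.0]
force: [0.4, 2.6, 0.3]
opening: 0.0003
gripper_force: 1.6
```

Call:
{"method": "play_rows", "body": {"plan": [[0,0.3,0,0,0,0],[0,0.3,0,0,0,0],[0,0.2,0,0,0,0],[0,0,0,0,0,0]]}}

```text
clock: 6.13
tool_pos: [0.456, -0.1579, 0.1035]
orientation: [-180.0, -0.0, -14.0]
force: [0.4, 3.7, -1.0]
opening: 0.0003
gripper_force: 1.7
```

Call:
{"method": "play_rows", "body": {"plan": [[0,0.2,0,0,0,0],[0,0.2,0,0,0,0],[0,0,0,0,0,0]]}}

```text
clock: 6.38
tool_pos: [0.4548, -0.1624, 0.1036]
orientation: [180.0, 0.0, -14.0]
force: [-0.6, 0.5, 0.6]
opening: 0.0003
gripper_force: 0.0
```

Call:
{"method": "play_rows", "body": {"plan": [[0,-1,0,0,0,0],[0,0,-4,0,0,0],[0,-2,-3,0,0,0],[0,-3,0,0,0,0],[0,-3,0,0,0,0],[0,0,0,0,0,0]]}}

```text
clock: 6.88
tool_pos: [0.4784, -0.0713, 0.1746]
orientation: [-179.9, -0.2, -13.9]
force: [-0.5, 0.4, -0.3]
opening: 0.0007
gripper_force: 0.0
```

```bash
python3 - <<'E'
from h import *
P={}
for c in("side","top"):
    d=snapshot(c)
    for n,(lo,hi) in C.items():
        px,st=blob(d,lo,hi,B[c]); P[c,n]=(d,px); print(c,n,px.round(1),st)
    P[c]=d["frame"]
for n in C:
    (a,pa),(b,pb)=P["side",n],P["top",n]; u,v=rays(a,pa)[0],rays(b,pb)[0]
    t=np.linalg.lstsq(np.c_[u,-v],b["position"]-a["position"],rcond=None)[0]
    print(n,(a["position"]+u*t[0]).round(4),(b["position"]+v*t[1]).round(4))
a=P["side"][100:260,120:280,::-1];b=P["top"][150:310,150:310,::-1]
cv2.imwrite("pics/p2.png",cv2.resize(np.hstack([a,b]),None,fx=2.5,fy=2.5,interpolation=2))
E
```

```text
side cap [180.2 184.9] [173 179  15  13 159]
side green [174.3 216. ] [168 211  13  11 116]
side red [168.2 237. ] [161 231  15  13 154]
top cap [224.8 244. ] [221 239   8  11  64]
top green [256.  252.2] [251 247  11  12 106]
top red [280.6 258.5] [275 253  12  12 118]
cap [ 0.4471 -0.2013  0.0952] [ 0.446  -0.2013  0.0952]
green [ 0.4284 -0.2733  0.0733] [ 0.4275 -0.2734  0.0733]
red [ 0.4138 -0.3314  0.0724] [ 0.4129 -0.3315  0.0724]
```

View pics/p2.png

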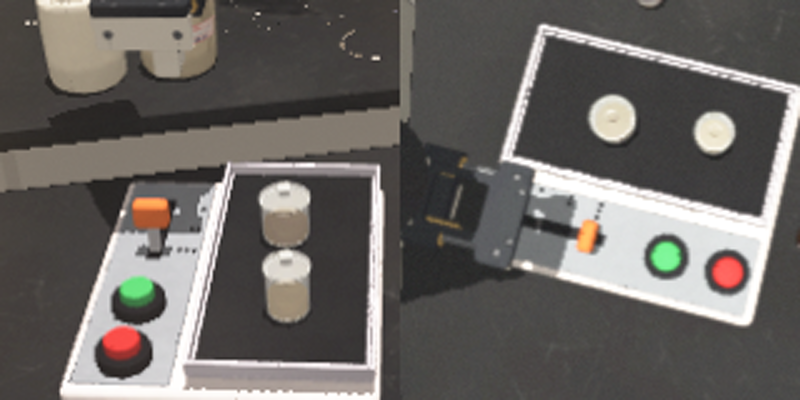

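The cap moved 59.6 mm, so it is in fast, beside the three dots: (588,236) in the right panel, (150,212) in the left. The jars have not moved. Now over the green button.

Call:
{"method": "play_rows", "body": {"plan": [[0,4,0,0,0,0],[0,4,0,0,0,0],[0,4,0,0,0,0],[0,4,0,0,0,0],[0,4,0,0,0,0],[0,0.7,0,0,0,0],[0,0,3,0,0,0],[0,0,3,0,0,0],[0,0,0.8,0,0,0],[0,0,0,0,0,0],[0,0,0,0,0,0]]}}

```text
clock: 7.9
tool_pos: [0.4268, -0.2757, 0.1059]
orientation: [180.0, 0.1, -14.0]
force: [-0.8, 1.0, 1.1]
opening: 0.0004
gripper_force: 0.0
```

Call:
{"method": "play_rows", "body": {"plan": [[0,0,0.4,0,0,0],[0,0,0.2,0,0,0],[0,0,0,0,0,0]]}}

```text
clock: 8.15
tool_pos: [0.4273, -0.2754, 0.1002]
orientation: [-180.0, -0.1, -13.9]
force: [-0.4, -0.1, -0.4]
opening: 0.001
gripper_force: 0.0
```

Call:
{"method": "play_rows", "body": {"plan": [[0,0,0.2,0,0,0],[0,0,0.1,0,0,0],[0,0,0,0,0,0]]}}

```text
clock: 8.4
tool_pos: [0.4268, -0.2754, 0.0966]
orientation: [-180.0, -0.0, -14.0]
force: [-0.2, 0.2, 0.3]
opening: 0.0002
gripper_force: 0.0
```

Call:
{"method": "play_rows", "body": {"plan": [[0,0,0.2,0,0,0],[0,0,0.1,0,0,0],[0,0,0,0,0,0]]}}

```text
clock: 8.65
tool_pos: [0.427, -0.2755, 0.0936]
orientation: [180.0, -0.0, -14.0]
force: [0.5, 0.0, 1.9]
opening: 0.0005
gripper_force: 1.2
```

Call:
{"method": "play_rows", "body": {"plan": [[0,0,0.2,0,0,0],[0,0,0,0,0,0],[0,0,0,0,0,0]]}}

```text
clock: 8.9
tool_pos: [0.4271, -0.2755, 0.0917]
orientation: [180.0, -0.0, -14.0]
force: [0.4, 0.9, 2.8]
opening: 0.0005
gripper_force: 1.7
```

Call:
{"method": "play_rows", "body": {"plan": [[0,0,0.2,0,0,0],[0,0,0,0,0,0],[0,0,0,0,0,0]]}}

```text
clock: 9.15
tool_pos: [0.427, -0.2755, 0.0897]
orientation: [180.0, -0.0, -14.0]
force: [0.7, 0.5, 4.0]
opening: 0.0001
gripper_force: 2.3
```

Call:
{"method": "play_rows", "body": {"plan": [[0,0,0.1,0,0,0],[0,0,0,0,0,0],[0,0,0,0,0,0]]}}

```text
clock: 9.4
tool_pos: [0.4271, -0.2756, 0.0892]
orientation: [180.0, -0.0, -14.0]
force: [-0.9, 2.1, 9.5]
opening: 0.0006
gripper_force: 4.9
```

The force rises as the button bottoms out, about 6 mm below contact. A little more pressure makes sure, then I release.

Call:
{"method": "play_rows", "body": {"plan": [[0,0,0.1,0,0,0],[0,0,0,0,0,0],[0,0,0,0,0,0]]}}

```text
clock: 9.65
tool_pos: [0.4271, -0.2756, 0.089]
orientation: [180.0, -0.1, -13.9]
force: [-2.6, 4.5, 18.0]
opening: 0.0003
gripper_force: 9.4
```

Call:
{"method": "play_rows", "body": {"plan": [[0,0,-1,0,0,0],[0,0,-3,0,0,0],[0,0,-4,0,0,0],[0,-3,-2,0,0,0],[0,-4,0,0,0,0],[0,-4,0,0,0,0],[0,-4,0,0,0,0],[0,-4,0,0,0,0],[0,-3,0,0,0,0],[0,0,0,0,0,0]]}}

```text
clock: 10.48
tool_pos: [0.4808, -0.0582, 0.1875]
orientation: [-180.0, -0.0, -13.8]
force: [0.2, 0.4, 0.6]
opening: 0.0005
gripper_force: 0.0
```

```bash
python3 - <<'E'
from h import *
F={}
for c in("side","top"):
    d=snapshot(c);F[c]=d["frame"]
    for n,(lo,hi) in C.items(): print(c,n,blob(d,lo,hi,B[c])[0].round(1))
a=F["side"][110:310,120:300,::-1];b=F["top"][130:330,150:350,::-1]
cv2.imwrite("pics/p3.png",cv2.resize(np.hstack([a,b]),None,fx=2,fy=2,interpolation=2))
E
```

```text
side cap [180.2 184.9]
side green [174.3 216. ]
side red [168.3 237. ]
top cap [224.8 244.1]
top green [256.  252.2]
top red [280.6 258.5]
```

View pics/p3.png

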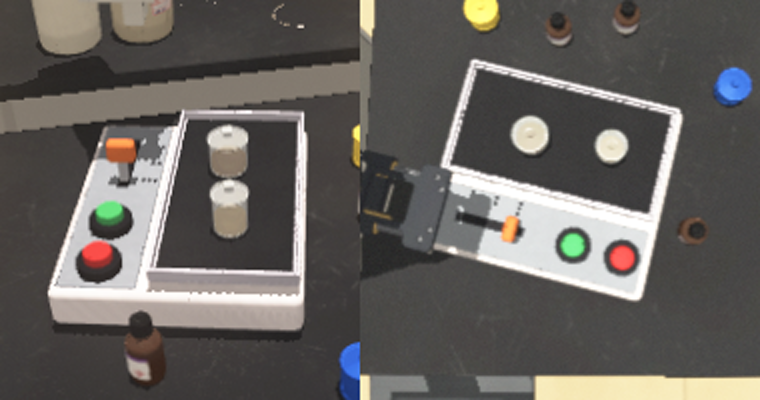

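The lever sits in fast, with the cap at (512,229) in the right panel. Both buttons are up, and both jars and the indicator at (145,350) are standing. The arm is clear.

```bash
python3 -c "from plant import *; print(close_job())"
```

```text
the job is handed in; nothing more can be done
None
```

The speed lever is in the fast notch, and I then pressed the green start button fully down and it came back up. The red button was not pressed, the bottles stayed standing in place, and the job was handed in at about 10.6 s on the robot's clock.

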